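# Clamp a culture dish in its stage holder and start the lock screw

### The job

A culture dish has been dropped into its stage holder with one edge caught on the clamp arm: pull the holder's sprung lever towards the robot through its full stroke, so that the dish falls flat into the square pocket, then ease the lever back slowly, without letting it fly back, until its arm bears on the dish. Then start the knurled lock screw by hand so that it cannot cross-thread: turn it backward (anticlockwise from above) until it drops off the start of the thread, turn it forward (clockwise) one full turn from there, and stop with the fingers still gripping it; the program finishes while holding the started screw. Leave everything else on the table where it is.

Things in the scene. Friction and masses are not known exactly. Their poses are not given: they have to be found in the camera images.
- holder: dish holder, fixed to the table: aluminium plate 122 (x) by 204 mm (y), top face 20 mm up. Origin on the table under it; at yaw 0 its x points away from the robot, y left. Left half: square pocket, 78 mm inside, walls 10 mm high. Right half: lock screw, axis upright at x 20.7, y -59.7 mm, and clamp lever, pivot at x -11.4, y -21.4 mm. Nothing on it but the knob tops 68 mm.
- lever (a joint): angle of the sprung lever about its upright pivot, rad: 0 with its arm fully in (as at the start, under the dish's edge), growing as the post is pulled towards the robot (clockwise from above), stop at 0.42. The dish falls flat before 0.33; with the arm bearing on the flat dish it reads about 0.15. A spring drives it back to 0: 1.5 N at the post at 0, 4.5 N at the stop.
- lever_post (a point): centre of the flat top of the upright black post at the end of the lever's handle: post 14 mm across, 28 mm tall, its top 68 mm above the table; it moves on a circle of 105 mm radius about the pivot. The handle bar under it is 12 mm wide, with its top about 40 mm above the table.
- lever_pivot (a point): point on the lever's upright pivot axis, 44 mm above the table; it does not move.
- knob_top (a point): centre of the top of the lock screw's knurled round steel knob: 34 mm across, 24 mm tall, axis upright, driver slot across its top. Its top stands about 89 mm above the table at the start and 80 mm when done; below the knob comes a collar 28 mm across, then the threaded spindle, and nothing wider within 13 mm below the knob at the end.
- screw_lift (a joint): height of the lock screw, m. Right-hand thread, 5 mm a turn. At the start it rests by its weight (1.5 N) on the first thread ramp, -0.0004 to -0.0018. Turned backward it climbs to 0 at the ramp's end, 0.5 to 2.2 rad on; past it, it sinks to -0.005 if let down (a grip can hold it up). Turned forward from there it goes down to -0.010 in one turn. Captive: rises to +0.0015 at most.
- screw_turn (a joint): angle of the lock screw about its axis, rad, counted over full turns: 0 at the start, positive backward (anticlockwise from above), negative forward. It turns easily (under 0.05 N m) and stays where it is left.
- dish: clear round plastic culture dish, 73 mm across, 12 mm tall, 30 g; origin at the centre of its underside, z its axis. Starts tilted about 0.13 rad in the pocket, one edge on the lever's arm; lies flat at 20 mm above the table when seated.
- pocket (a point): centre of the pocket's floor, 20 mm above the table. The microscope's eyepieces hang over the table behind the holder's left side, from 0.36 m up, at world x over 0.55 and y 0.05 to 0.21 m: keep the arm clear of them.
- dish_lid: bystander: clear round dish lid, 67 mm across, 8 mm tall, lying to the left of the holder.
- forceps: bystander: steel tweezers, 114 by 12 by 8 mm, lying to the right of the holder.
- weight: bystander: small brass weight, 22 mm across, 33 mm tall.
- bottle: bystander: brown dropper bottle, 30 mm across, 71 mm tall.
- cover_glass_box: bystander: small white box, 37 by 37 by 18 mm.
There are look-alikes about, which are no part of the job. What is shaped like the dish but pink is not meant.

How it is judged (in metres and radians):
On the way, in this order (a step that is already met when the one before it is completed fails the run):
1. the lever is pulled through its full stroke (value of joint lever above 0.37 rad), for 0.1 s.
2. the lever is eased back until its arm bears on the dish, which lies flat in the pocket (angle between dish's own z axis and vertical below 0.03 rad and z of dish in the frame of holder between 0.018 and 0.0215 m and horizontal distance between dish and pocket below 0.008 m and value of joint lever between 0.08 and 0.22 rad), for 0.2 s.
3. the screw, turned backward, has dropped off the start of the thread (value of joint screw_turn above 0.4 rad and value of joint screw_lift below -0.0033 m), for 0.1 s.
At the end, for the whole second after the job is handed in: The screw is in by one turn (a quarter turn more or less: lift -8.7 to -11.3 mm), at rest and gripped by the fingers (over 3 N); the dish lies flat in the pocket (tilt under 0.03 rad, centre within 8 mm of the pocket's) with the lever's arm on it (lever 0.08 to 0.22 rad) (all of step 2 and value of joint screw_lift between -0.0113 and -0.0087 m and contact force between the fingers and screw_lift above 3 N and velocity of joint screw_turn between -0.1 and 0.1 rad/s); the arm keeps its last pose, push and grip.
It fails at once if the lever is let fly back (faster than 1.5 rad/s while still open) (velocity of joint lever below -1.5 rad/s and value of joint lever above 0.22 rad).
It fails at once if another thing on the table is moved more than 3 cm (distance of any of dish_lid, forceps, weight, bottle, cover_glass_box from where it was at the start of the episode above 0.03 m).
It also fails if it takes over 72 s, if anything falls off the work surface, if the arm or the gripper's body presses on something with over 40 N, if the wrist force passes 120 N, or if a joint passes its speed limit or range.

### The arm

A 6-joint arm with a two-finger parallel gripper is mounted at the origin on a cart in front of the work surface, level with it; the furniture and walls round the work are solid. World frame = base frame: x ahead of the robot, y to its left, z up, the work surface at z = 0. Lengths are in m, angles in degrees, forces in N, time in s.
With the tool pointing down it reaches from about 0.4 to 0.825 m from the base axis. Payload 7 kg.
Tool frame: the origin (TCP) lies on the mounting face of the last link; the fingertips stand 178 mm ahead of it and the grasp point (between the pads) lies 159 mm ahead of it (ctrl.tip_extent is the distance from the TCP to the fingertips, in m); z points along the fingers, y is the direction in which the jaws open and shut (so a half turn about z gives the same grasp; the last joint's range is limited). The gripper opens to 88 mm and grips with 3 to 60 N. Pads are 19 mm wide; open, the fingers measure 130 mm over their backs; the gripper's body (78 mm by 193 mm) begins 47 mm behind the grasp point.
Start: joints at [-59.066, 20.546, 0.682, 0, -70.136, -16.507], TCP at [0.168, -0.654, 0.405] pointing down, gripper open.
Joint ranges: [-176.03, 176.03], [-82.01, 121.73], [-58.28, 71.71], [-173.87, 95.51], [-174.79, -0.11], [-173.66, 173.66]. Speed limits (degrees/s): [136.94, 136.94, 172.46, 180, 180, 180].

### API

Orientations are given as [roll, pitch, yaw] about the fixed x, y, z axes, in that order (R = Rz(yaw) Ry(pitch) Rx(roll)).
In Python, from plant import ctrl gives the robot as it stands. The module is installed in compiled form; this text tells all that it offers.
- The arm moves only by the tool carry_out, never from a script. Its argument "moves" is text: rows parted by semicolons, each of 7 numbers parted by spaces: the finger opening in m, from 0 to 0.0876, then the shift along the tool's x, y, z in m, then the turn, a rotation vector about the tool's x, y, z in rad. A call has 1 to 20 rows; each row is the pose to reach, as a shift and turn from the pose commanded when the call began, along the tool's axes at that moment; what a row does not reach only later rows make up. A row lasts 1/10 s, in which the tool goes at most 50 mm and 8.59 degrees, less where a joint would pass 70% of its speed; a pose out of reach is approached as far as the arm can. A call with a gripper value outside its range is refused whole. The fingers move at their own pace and stop on an object; the grip force is fixed at half the most. Time passes only in rows, so rows that repeat a pose let the fingers close. It gives the time, the measured TCP pose, the force and the opening at its end, in the units of the state.
- ctrl.get_obs(): the state, without advancing time (a new reading comes with each control period).
- ctrl.snapshot(name): name is "scene" or "side" or "wrist"; returns a dict with "image" (384x512x3 uint8, red, green, blue), "K" (3x3 intrinsics, pixels), "k1" (the pictures are not rectified: a ray, as slopes to the right and down, at radius r is drawn at 1 + k1 r^2 times it, then the intrinsics apply), "R" (3x3) and "t" (3): a world point X has camera coordinates R X + t. Camera axes: x right, y down, z forward; pixel columns grow to the right and rows downward; lengths in m; the calibration is good to about 2 mm. A picture is of the moment at which its call begins. There is no depth.
- ctrl.close_job(): hands the job in, once; it reports no verdict.
Trained networks look in a picture, given as the dict that the camera call returned (one of the last four; its "shot" number tells which), for a name from the list of things; names that differ only in an ending like _2 or _b are one class to them, and where a whole thing is asked for, a point or a joint stands for the part that bears it (a point fixed in the world has none). Each returns a list of dicts, best first, with "confidence" (0 to 1); they miss things now and then, are a little off and sometimes report something else, mostly with a low value. They report only what shows in the picture. A call takes as long as a camera call. They do not tell look-alikes from the thing itself.
- ctrl.recognise(picture, label): "extent" ([left, top, right, bottom] in pixels, round what is visible of it).
- ctrl.trace(picture, label): "region" (384x512 bool, what is visible of it) and "extent" ([left, top, right, bottom] in pixels, round what is visible of it).
- ctrl.mark_of(picture, label): "at" ([row, column] in pixels: a listed point, or the origin of a listed thing).
The state is a dict: "clock": time; "joint_pos": joint angles; "qvel": joint speeds; "tau": joint torques, N m; "tool_pos": TCP position; "orientation": TCP orientation; "force": force on the tool from outside, world axes, zero at the start; "moment": the same for the moment, N m; "opening": finger opening in m.
Only numpy, scipy, OpenCV 4.12 (cv2) and the standard library are available. Lean on these libraries where they do the work, as an engineer would, in place of code of your own. Each camera call takes 0.05 s, during which the arm holds its last target.

## Working session

There is one attempt and no reset: what is moved stays moved. The work goes in short steps, Python scripts to look and compute and a tool call to move; the robot and the scene stay as the last step left them, time stands still between calls to the robot, and variables do not carry over. Pictures are saved under pics/ and viewed, and the job is handed in when it is done.

Besides the shell and the picture viewer there is one more tool, called after "Emit:" as name(argument=value, ...) on one line, values as JSON. carry_out: Moves the arm, as the interface text tells. Its arguments: {"type":"object","properties":{"moves":{"type":"string"}},"required":["moves"]}

```bash
mkdir -p pics; cat > h.py <<'E'
import numpy as np, cv2
from plant import ctrl
from scipy.spatial.transform import Rotation as Ro
def save(s,n,crop=None,scale=1):
    im=s["image"][:,:,::-1].copy()
    if crop: l,t,r,b=crop; im=im[t:b,l:r]
    if scale!=1: im=cv2.resize(im,None,fx=scale,fy=scale,interpolation=cv2.INTER_CUBIC)
    cv2.imwrite("pics/"+n,im)
def ray(s,u,v):
    K=np.array(s["K"]);d=np.array([s["k1"],0,0,0,0.])
    p=cv2.undistortPoints(np.array([[[u,v]]],float),K,d)[0,0]
    R=np.array(s["R"]);t=np.array(s["t"])
    return -R.T@t, R.T@np.array([p[0],p[1],1])
def atz(s,u,v,z):
    c,d=ray(s,u,v); return c+d*(z-c[2])/d[2]
def proj(s,X):
    R=np.array(s["R"]);K=np.array(s["K"]);
    p,_=cv2.projectPoints(np.array(X,float).reshape(-1,1,3),cv2.Rodrigues(R)[0],np.array(s["t"],float),K,np.array([s["k1"],0,0,0,0.]))
    return p[:,0]
def tri(obs):
    A=np.zeros((3,3));b=np.zeros(3)
    for c,d in obs:
        d=d/np.linalg.norm(d);P=np.eye(3)-np.outer(d,d);A+=P;b+=P@c
    return np.linalg.solve(A,b)
E
python3 - <<'E'
from h import *
np.set_printoptions(precision=4,suppress=True)
print(ctrl.get_obs(), ctrl.tip_extent)
for n in ["scene","side","wrist"]:
    s=ctrl.snapshot(n); save(s,n+"0.png")
    print(n,s["shot"],"cam",-np.array(s["R"]).T@s["t"],s["k1"])
    for l,z in [("lever_post",.068),("lever_pivot",.044),("knob_top",.089),("pocket",.02),("holder",0),("dish",.02)]:
        for m in ctrl.mark_of(s,l)[:3]:
            r,c=m["at"]; print(l,round(m["confidence"],2),np.round([c,r],1),atz(s,c,r,z))
E
```

```text
{'clock': 0.0, 'joint_pos': array([-59.0654,  20.5913,   0.6366,  -0.021 , -70.1339, -16.5095]), 'qvel': array([-0.1515, -0.0002, -0.0065, -0.0193, -0.0618, -0.1437]), 'tau': array([  0.0005, -58.2707,  29.3054,   6.9966,   0.0069,  -0.0002]), 'tool_pos': array([ 0.1681, -0.6535,  0.4037]), 'orientation': array([ 179.9095,   -0.0063, -165.5821]), 'force': array([-0.3879, -1.0682, -0.8987]), 'moment': array([-0.0143, -0.0376, -0.0003]), 'opening': 0.08778748848367811} 0.1781
scene 1 cam [-0.0989  0.7979  0.7828] -0.009420267982658178
lever_post 0.66 [312.6 179. ] [ 0.5001 -0.1341  0.068 ]
lever_post 0.64 [293.7 213.7] [0.4357 0.0467 0.068 ]
lever_post 0.16 [263.2 239.2] [0.4289 0.1843 0.068 ]
lever_pivot 0.74 [183.6 268.2] [0.522 0.375 0.044]
lever_pivot 0.56 [297.3 201.1] [ 0.4834 -0.0347  0.044 ]
lever_pivot 0.48 [281.8 213. ] [0.4814 0.0419 0.044 ]
knob_top 0.57 [298.  179.1] [ 0.5155 -0.0764  0.089 ]
pocket 0.67 [298.  177.9] [ 0.5811 -0.1693  0.02  ]
pocket 0.57 [283.2 216.3] [0.4871 0.027  0.02  ]
holder 0.94 [293.3 215.5] [ 0.482  -0.0169  0.    ]
holder 0.3 [298.6 179.3] [ 0.592  -0.1889  0.    ]
holder 0.26 [259.7 242.7] [0.4767 0.1436 0.    ]
dish 0.93 [138.  245.4] [0.7002 0.3886 0.02  ]
dish 0.87 [281.3 212.2] [0.5038 0.0153 0.02  ]
dish 0.78 [298.9 170.1] [ 0.609  -0.2112  0.02  ]
side 2 cam [0.7376 0.7477 0.7403] -0.04031437485959874
lever_post 0.49 [266.6 158.2] [ 0.5012 -0.1387  0.068 ]
lever_pivot 0.84 [286.  182.9] [ 0.4679 -0.0432  0.044 ]
knob_top 0.7 [268.5 164.5] [ 0.5107 -0.0808  0.089 ]
knob_top 0.39 [279.4 205.4] [0.5259 0.088  0.089 ]
knob_top 0.18 [298.1 238.3] [0.5137 0.2028 0.089 ]
pocket 0.6 [285.9 209.9] [0.4911 0.0393 0.02  ]
dish 0.77 [290.8 209.3] [0.4774 0.04   0.02  ]
dish 0.72 [223.5 352.9] [0.7215 0.3969 0.02  ]
wrist 3 cam [ 0.0969 -0.6726  0.3847] -0.07999548550169518
```

View pics/scene0.png

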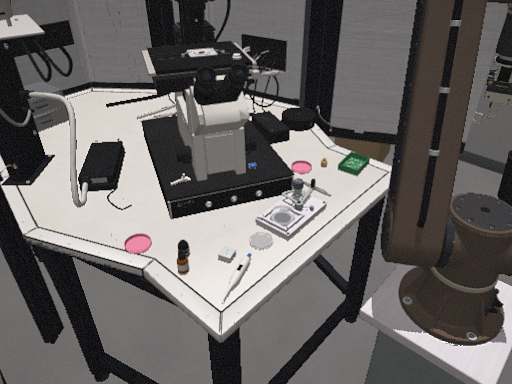

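View pics/side0.png

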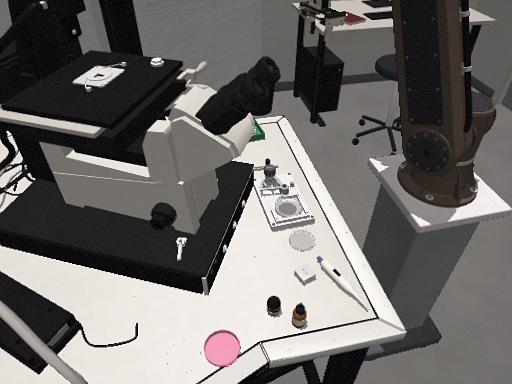

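View pics/wrist0.png

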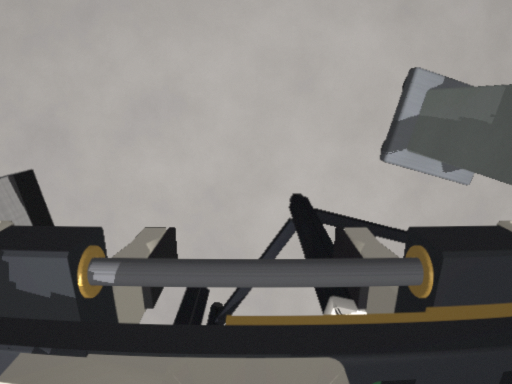

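```bash
python3 - <<'E'
from h import *
s=ctrl.snapshot("scene"); save(s,"scene_c.png",(220,130,400,280),4)
s=ctrl.snapshot("side"); save(s,"side_c.png",(200,110,360,260),4)
E
```

```text
(no output)
```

View pics/scene_c.png

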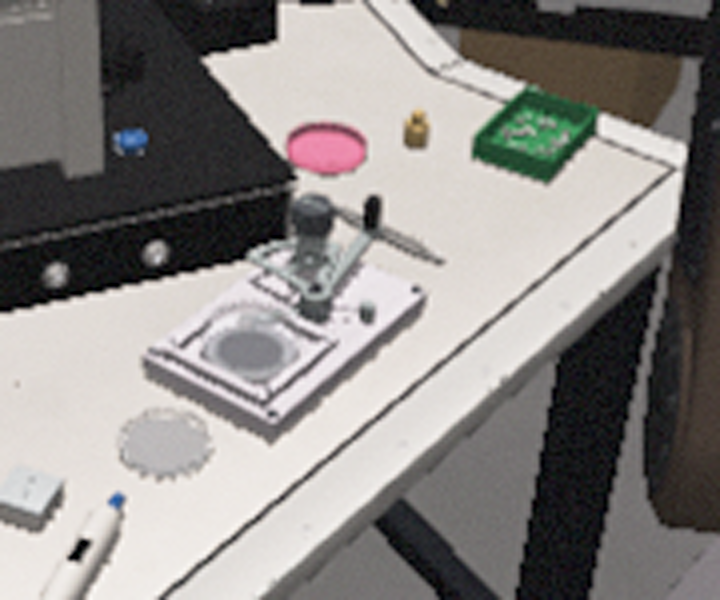

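View pics/side_c.png

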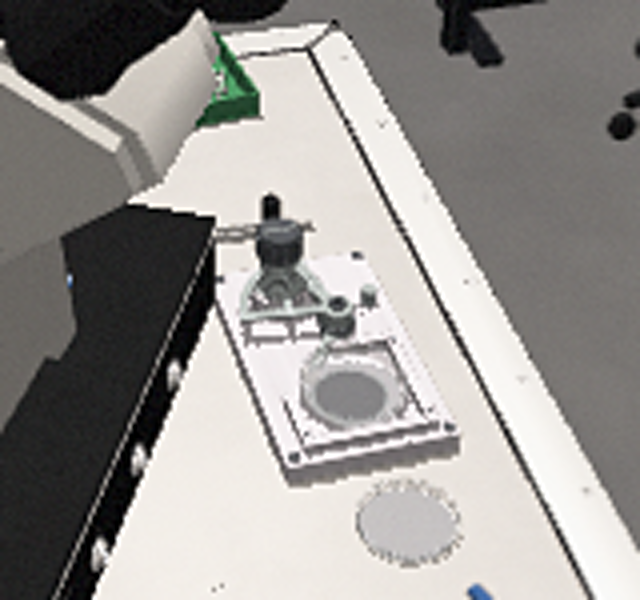

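The dish in the holder is the clear one at scene (283,215). The look-alikes are the pink dishes at (301,167) and (138,244), plus the clear lid at (261,240). The post is the black peg at scene (313,181). The knob is the dark cylinder with its top at (298,180), next to the pivot hub at (299,203). The small grey peg at (312,207) and the brass weight at (324,162) are not wanted.

```bash
cat > fit.py <<'E'
from h import *
from scipy.optimize import least_squares
np.set_printoptions(precision=4,suppress=True)
H=dict(knob_top=[.0207,-.0597,.089],lever_pivot=[-.0114,-.0214,.044])
def model(p):
    c,s=np.cos(p[2]),np.sin(p[2]);R=np.array([[c,-s,0],[s,c,0],[0,0,1]])
    return lambda X:R@np.array(X)+np.array([p[0],p[1],0])
E
python3 - <<'E'
from fit import *
a=ctrl.snapshot("scene");b=ctrl.snapshot("side")
print("post",tri([ray(a,313,178.5),ray(b,267,158.5)]))
print("knob",tri([ray(a,298,179.5),ray(b,269.5,165.5)]))
print("piv",tri([ray(a,298.5,202),ray(b,285.5,184)]))
# holder corners top face from crops
ca=[(144,352),(276,424),(424,290)]; cb=[(290,470),(460,436),(358,252)]
for u,v in ca: print("A",atz(a,220+u/4,130+v/4,.02))
for u,v in cb: print("B",atz(b,200+u/4,110+v/4,.02))
E
```

```text
post [ 0.5005 -0.1367  0.0684]
knob [ 0.5107 -0.0699  0.0932]
piv [ 0.4737 -0.0287  0.0507]
A [0.5417 0.0868 0.02  ]
A [0.4195 0.0851 0.02  ]
A [ 0.4315 -0.1154  0.02  ]
B [0.5433 0.0945 0.02  ]
B [0.4256 0.09   0.02  ]
B [ 0.4351 -0.1131  0.02  ]
```

```bash
python3 - <<'E'
from fit import *
s=ctrl.snapshot("wrist");o=ctrl.get_obs()
Rt=Ro.from_euler("xyz",o["orientation"],degrees=True).as_matrix()
print("cam axes in tool\n",Rt.T@np.array(s["R"]).T); print("cam pos in tool",Rt.T@(-np.array(s["R"]).T@s["t"]-o["tool_pos"])); print(s["K"])
# shift to target
tgt=np.array([.46,-.10,.36]); print("shift",Rt.T@(tgt-o["tool_pos"]))
a=ctrl.snapshot("scene");b=ctrl.snapshot("side")
for l in ["weight","forceps","bottle","cover_glass_box","dish_lid"]:
    for S in (a,b):
        for m in ctrl.mark_of(S,l)[:2]: print(l,round(m["confidence"],2),m["at"],atz(S,m["at"][1],m["at"][0],0.005))
E
```

```text
cam axes in tool
 [[ 0.0003 -0.9615 -0.2748]
 [ 1.      0.0003 -0.    ]
 [ 0.0001 -0.2748  0.9615]]
cam pos in tool [ 0.0737 -0.0005  0.02  ]
[[311.2071   0.     254.9595]
 [  0.     311.2071 192.7952]
 [  0.       0.       1.    ]]
shift [-0.4206  0.4635  0.0447]
weight 0.36 [164.4, 322.1] [ 0.5839 -0.3186  0.005 ]
weight 0.3 [268.4, 183.6] [0.5542 0.3531 0.005 ]
forceps 0.53 [186.4, 318.6] [ 0.5115 -0.1927  0.005 ]
forceps 0.43 [252.9, 227.6] [0.5105 0.2363 0.005 ]
forceps 0.54 [166.6, 260.8] [ 0.5079 -0.1824  0.005 ]
forceps 0.54 [274.0, 302.4] [0.509  0.2418 0.005 ]
bottle 0.57 [264.8, 184.0] [0.5635 0.344  0.005 ]
bottle 0.63 [320.0, 295.3] [0.5608 0.3523 0.005 ]
cover_glass_box 0.63 [254.4, 226.3] [0.509  0.2428 0.005 ]
cover_glass_box 0.6 [273.9, 302.1] [0.5096 0.2414 0.005 ]
dish_lid 0.74 [244.1, 259.6] [0.4694 0.1523 0.005 ]
dish_lid 0.93 [237.0, 300.1] [0.4785 0.1294 0.005 ]
```

Emit:
carry_out(moves="0.0876 -0.44 0.458 0.044 0 0 -1.32; 0.0876 -0.44 0.458 0.044 0 0 -1.32; 0.0876 -0.44 0.458 0.044 0 0 -1.32; 0.0876 -0.44 0.458 0.044 0 0 -1.32; 0.0876 -0.44 0.458 0.044 0 0 -1.32; 0.0876 -0.44 0.458 0.044 0 0 -1.32; 0.0876 -0.44 0.458 0.044 0 0 -1.32; 0.0876 -0.44 0.458 0.044 0 0 -1.32; 0.0876 -0.44 0.458 0.044 0 0 -1.32; 0.0876 -0.44 0.458 0.044 0 0 -1.32; 0.0876 -0.44 0.458 0.044 0 0 -1.32; 0.0876 -0.44 0.458 0.044 0 0 -1.32; 0.0876 -0.44 0.458 0.044 0 0 -1.32; 0.0876 -0.44 0.458 0.044 0 0 -1.32; 0.025 -0.44 0.458 0.044 0 0 -1.32; 0.025 -0.44 0.458 0.044 0 0 -1.32; 0.025 -0.44 0.458 0.044 0 0 -1.32; 0.025 -0.44 0.458 0.044 0 0 -1.32")

```text
clock: 3.7
tool_pos: [0.4798, -0.1014, 0.3608]
orientation: [-180.0, 0.0, -90.0]
force: [0.6, 0.5, 0.2]
opening: 0.061
```

```bash
python3 - <<'E'
from fit import *
o=ctrl.get_obs();print(o)
s=ctrl.snapshot("wrist");save(s,"w1.png",None,1.5)
for l,z in [("lever_post",.068),("lever_pivot",.044),("knob_top",.089),("pocket",.02),("dish",.02),("forceps",.004)]:
    for m in ctrl.mark_of(s,l)[:2]:
        r,c=m["at"]; print(l,round(m["confidence"],2),np.round([c,r],1),atz(s,c,r,z))
E
```

```text
{'clock': 3.7, 'joint_pos': array([ 11.0918,   5.0503, -25.7362,  -0.0002, -59.1948, -11.122 ]), 'qvel': array([ 0.1178,  0.03  ,  0.1298,  0.132 ,  0.1579, -0.0281]), 'tau': array([  0.1416, -33.9641,  26.7936,   6.3891,   0.0221,   0.0051]), 'tool_pos': array([ 0.4798, -0.1014,  0.3608]), 'orientation': array([-179.9817,    0.0038,  -90.0304]), 'force': array([0.6353, 0.4608, 0.1885]), 'moment': array([0.0273, 0.1467, 0.005 ]), 'opening': 0.061044363248246664}
lever_post 0.75 [234.  152.3] [ 0.4988 -0.135   0.068 ]
lever_pivot 0.82 [255.  244.1] [ 0.4803 -0.0354  0.044 ]
knob_top 0.97 [222.2 230.4] [ 0.509  -0.0698  0.089 ]
knob_top 0.63 [248.5 243.4] [ 0.4861 -0.0574  0.089 ]
dish 0.89 [250.  290.5] [0.4863 0.0365 0.02  ]
dish 0.6 [105.4  26.6] [ 0.6252 -0.2517  0.02  ]
forceps 0.89 [224.2 100.6] [ 0.5125 -0.1799  0.004 ]
```

View pics/w1.png

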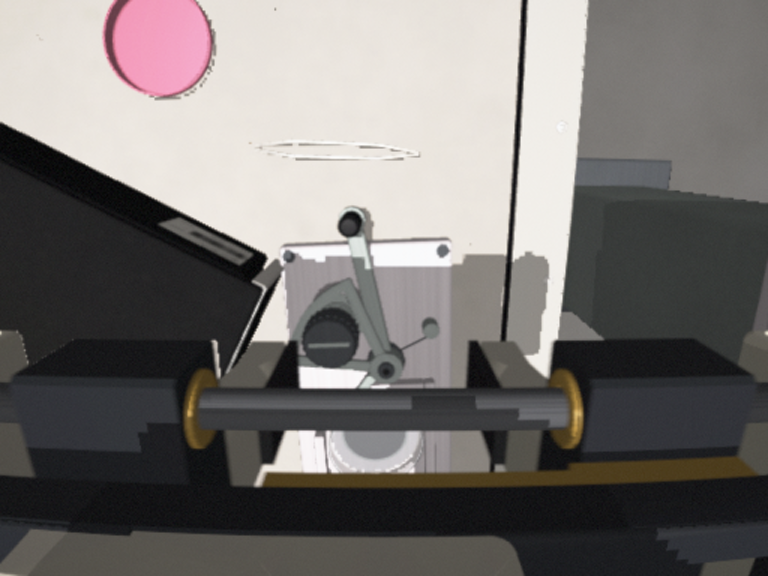

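The wrist view shows the post at about (350,224) and the knob with its slot at (330,335). The pivot hub is at (385,367), the forceps at (335,150), and the microscope base's corner at (265,258). I'll check the height of that corner and the side clearance before going down.

```bash
python3 - <<'E'
from fit import *
a=ctrl.snapshot("scene");b=ctrl.snapshot("side");w=ctrl.snapshot("wrist")
X=tri([ray(b,253.75,164.),ray(w,265/1.5,256/1.5)]);print("corner",X,proj(a,X),proj(b,X),proj(w,X))
X=tri([ray(a,294,174.5),ray(w,265/1.5,256/1.5)]);print("corner",X,proj(a,X),proj(b,X),proj(w,X))
for z in (.05,.08,.1): print(z,atz(w,265/1.5,256/1.5,z))
save(b,"side1.png",(150,60,330,210),4);save(a,"scene1.png",(220,90,400,240),4)
E
```

```text
corner [ 0.5478 -0.1175  0.0706] [[297.4088 174.9786]] [[252.8642 163.8123]] [[179.5632 171.5349]]
corner [ 0.555  -0.1158  0.068 ] [[295.2231 175.0567]] [[250.5444 165.2145]] [[172.3317 172.7881]]
0.05 [ 0.5556 -0.114   0.05  ]
0.08 [ 0.5479 -0.1203  0.08  ]
0.1 [ 0.5427 -0.1245  0.1   ]
```

View pics/scene1.png

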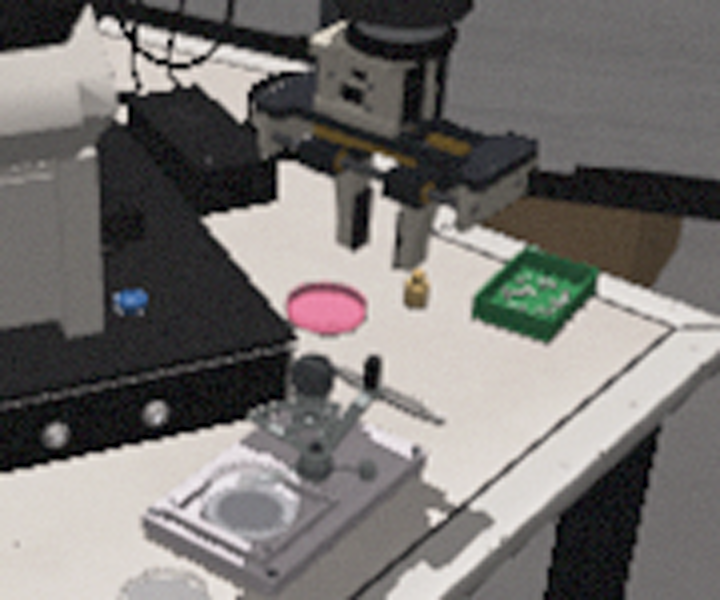

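View pics/side1.png

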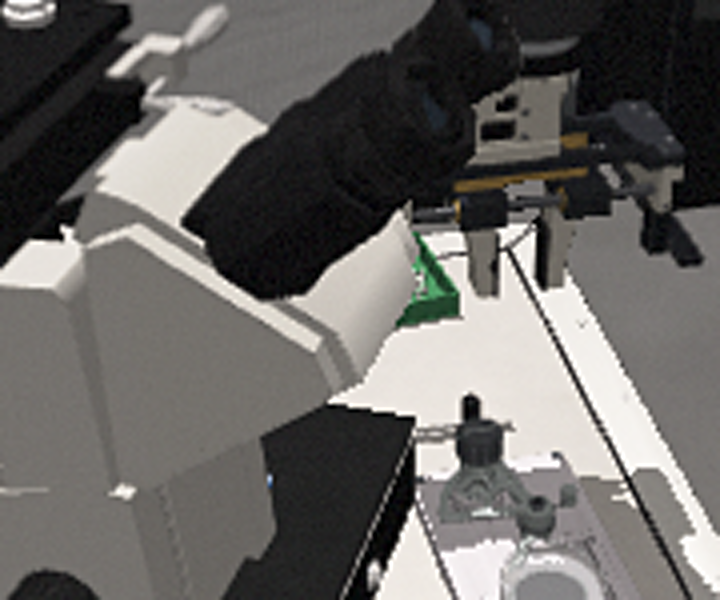

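Emit:
carry_out(moves="0.03 0.034 -0.02 0 0 0 0; 0.03 0.034 -0.02 0.04 0 0 0; 0.03 0.034 -0.02 0.08 0 0 0; 0.03 0.034 -0.02 0.1 0 0 0; 0.03 0.034 -0.02 0.1 0 0 0; 0.03 0.034 -0.02 0.1 0 0 0; 0.03 0.034 -0.02 0.1 0 0 0")

```text
clock: 4.9
tool_pos: [0.501, -0.1344, 0.2622]
orientation: [-179.9, -0.0, -89.9]
force: [0.5, -0.2, 0.3]
opening: 0.03
```

```bash
python3 - <<'E'
from fit import *
o=ctrl.get_obs();print(o["tool_pos"],o["opening"],o["force"])
s=ctrl.snapshot("wrist");save(s,"w2.png",None,1.5)
for l,z in [("lever_post",.068),("lever_pivot",.044),("knob_top",.089)]:
    for m in ctrl.mark_of(s,l)[:2]:
        r,c=m["at"]; print(l,round(m["confidence"],2),np.round([c,r],1),atz(s,c,r,z))
print(proj(s,[[.4995,-.136,.068]]))
E
```

```text
[ 0.501  -0.1344  0.2622] 0.030048842353026645 [ 0.4625 -0.2077  0.3122]
lever_post 0.93 [258.6 229.3] [ 0.4998 -0.1363  0.068 ]
[[259.0185 229.6947]]
```

View pics/w2.png

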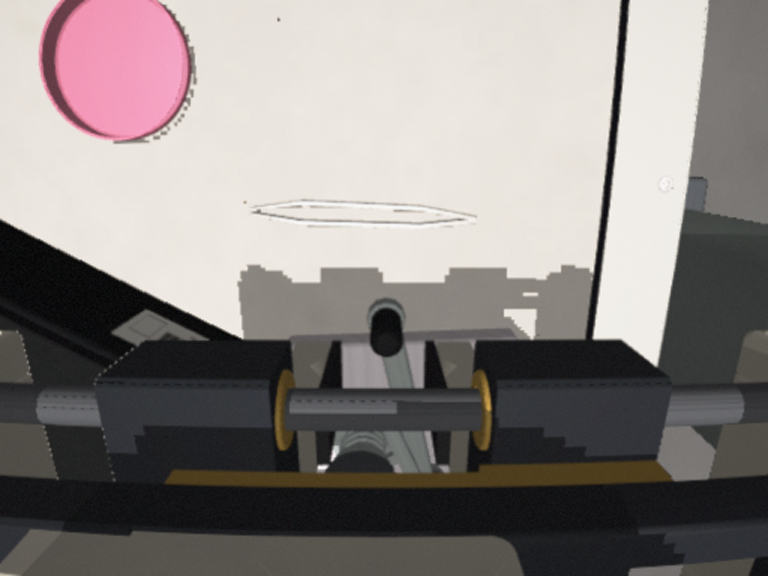

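The post's top is centred between the open fingers at (385,343), which puts it at (0.4998, -0.1363) as expected. Going down.

Emit:
carry_out(moves="0.03 0.002 0.001 0.02 0 0 0; 0.03 0.002 0.001 0.037 0 0 0; 0.022 0.002 0.001 0.037 0 0 0; 0.022 0.002 0.001 0.037 0 0 0; 0.022 0.002 0.001 0.037 0 0 0")

```text
clock: 5.6
tool_pos: [0.4997, -0.1365, 0.2247]
orientation: [-179.9, -0.0, -89.9]
force: [-0.9, -0.5, -0.0]
opening: 0.0222
```

Emit:
carry_out(moves="0.022 0 0.005 0 0 0 0; 0.022 0.001 0.01 0 0 0 0; 0.022 0.001 0.015 0 0 0 0; 0.022 0.001 0.02 0 0 0 0; 0.022 0.001 0.025 0 0 0 0; 0.022 0.001 0.03 0 0 0 0; 0.022 0 0.035 0 0 0 0; 0.022 0 0.039 0 0 0 0; 0.022 0 0.042 0 0 0 0; 0.022 0 0.044 0 0 0 0; 0.022 0 0.044 0 0 0 0; 0.022 0 0.044 0 0 0 0")

```text
clock: 6.8
tool_pos: [0.4556, -0.1362, 0.2237]
orientation: [-180.0, 0.0, -89.9]
force: [4.2, 3.3, 1.8]
opening: 0.0215
```

```bash
python3 - <<'E'
from fit import *
o=ctrl.get_obs();print(o["tool_pos"],o["opening"],o["force"])
s=ctrl.snapshot("wrist");save(s,"w3.png",None,1.5)
for l,z in [("lever_post",.068)]:
    for m in ctrl.mark_of(s,l)[:2]:
        r,c=m["at"]; print(l,round(m["confidence"],2),np.round([c,r],1),atz(s,c,r,z))
E
```

```text
[ 0.4556 -0.1362  0.2237] 0.02153363320225817 [4.2385 3.3117 1.7753]
lever_post 0.57 [248.7 263.9] [ 0.4592 -0.1358  0.068 ]
```

View pics/w3.png

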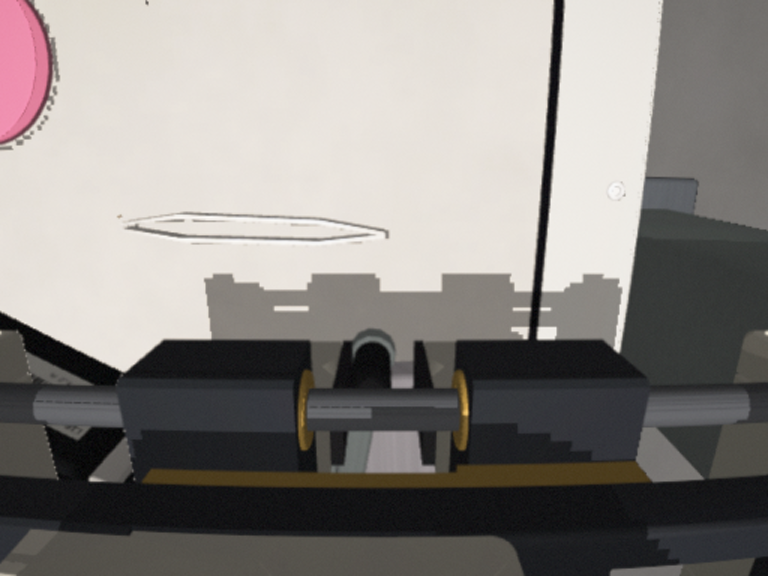

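Emit:
carry_out(moves="0.022 0 0.001 0 0 0 0; 0.022 0 0.002 0 0 0 0; 0.022 0 0.003 0 0 0 0; 0.022 0 0.003 0 0 0 0; 0.022 0 0.003 0 0 0 0")

```text
clock: 7.4
tool_pos: [0.4528, -0.1361, 0.2237]
orientation: [-179.9, 0.0, -89.9]
force: [5.1, 3.8, 0.5]
opening: 0.0222
```

Emit:
carry_out(moves="0.022 0 0.001 0 0 0 0; 0.022 0 0.002 0 0 0 0; 0.022 0 0.002 0 0 0 0; 0.022 0 0.002 0 0 0 0")

```text
clock: 7.8
tool_pos: [0.4514, -0.1361, 0.2238]
orientation: [-179.8, 0.0, -89.9]
force: [7.6, 3.0, -1.5]
opening: 0.0223
```

```bash
python3 - <<'E'
from fit import *
s=ctrl.snapshot("scene");save(s,"s3.png",(240,150,360,250),6)
s=ctrl.snapshot("side");save(s,"d3.png",(210,130,330,230),6)
E
```

```text
(no output)
```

View pics/s3.png

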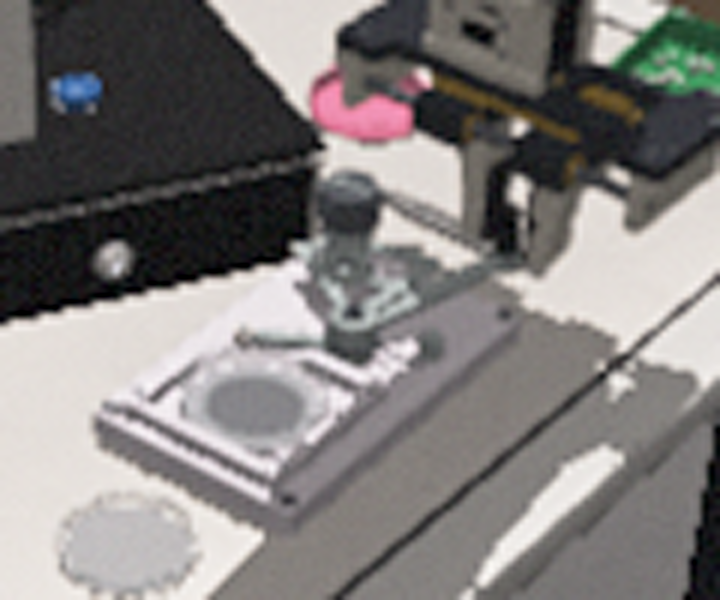

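View pics/d3.png

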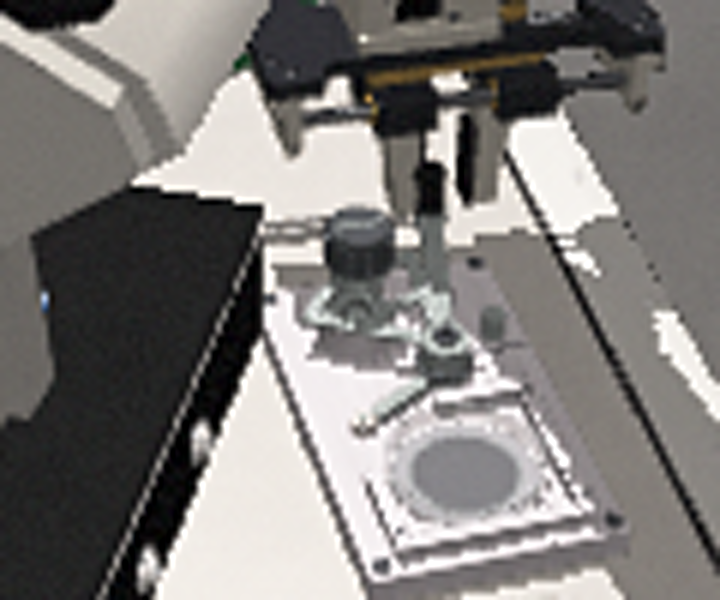

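Force rose to 7.6 N at the end of the pull, so the lever is at its stop. The pictures show the dish flat and the arm swung clear. Next I ease it back slowly.

Emit:
carry_out(moves="0.022 0 -0.002 0 0 0 0; 0.022 0 -0.005 0 0 0 0; 0.022 0 -0.008 0 0 0 0; 0.022 0 -0.011 0 0 0 0; 0.022 0 -0.014 0 0 0 0; 0.022 0 -0.017 0 0 0 0; 0.022 0 -0.019 0 0 0 0; 0.022 0 -0.021 0 0 0 0; 0.022 0 -0.023 0 0 0 0; 0.022 0 -0.025 0 0 0 0; 0.022 0 -0.027 0 0 0 0; 0.022 0 -0.029 0 0 0 0; 0.022 0 -0.031 0 0 0 0; 0.022 0 -0.032 0 0 0 0; 0.022 0 -0.032 0 0 0 0")

```text
clock: 9.4
tool_pos: [0.4817, -0.1366, 0.2232]
orientation: [179.9, -0.0, -90.0]
force: [0.6, -0.2, -0.3]
opening: 0.0218
```

```bash
python3 - <<'E'
from fit import *
s=ctrl.snapshot("scene");save(s,"s4.png",(240,150,360,250),6)
s=ctrl.snapshot("side");save(s,"d4.png",(210,130,330,230),6)
s=ctrl.snapshot("wrist")
for m in ctrl.mark_of(s,"lever_post")[:2]:
        r,c=m["at"]; print(round(m["confidence"],2),np.round([c,r],1),atz(s,c,r,.068))
E
```

```text
0.78 [252.  262.4] [ 0.4835 -0.1373  0.068 ]
```

View pics/d4.png

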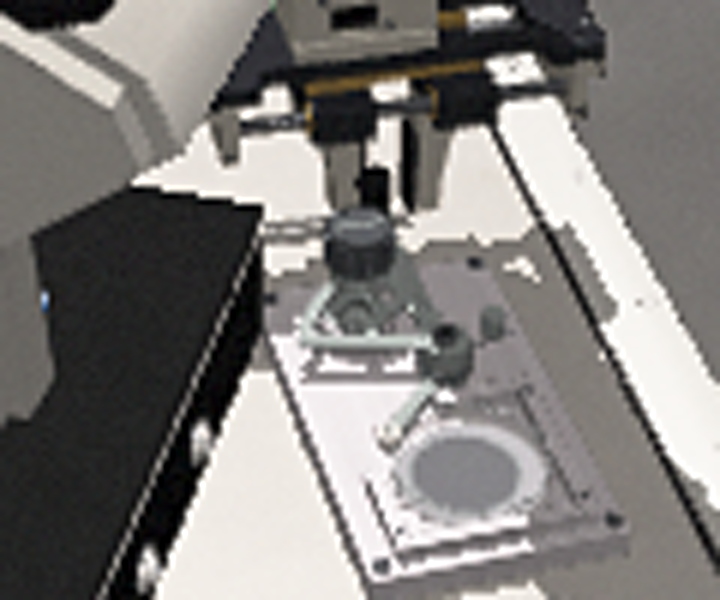

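Emit:
carry_out(moves="0.022 0 -0.001 -0.02 0 0 0; 0.022 0 -0.001 -0.06 0 0 0; 0.022 -0.02 -0.01 -0.09 0 0 0; 0.03 -0.037 -0.018 -0.1 0 0 0; 0.044 -0.037 -0.018 -0.1 0 0 0; 0.044 -0.037 -0.018 -0.1 0 0 0; 0.044 -0.037 -0.018 -0.1 0 0 0")

```text
clock: 10.3
tool_pos: [0.4995, -0.0998, 0.3227]
orientation: [179.9, -0.0, -90.0]
force: [-0.5, 0.8, -1.1]
opening: 0.043
```

```bash
python3 - <<'E'
from fit import *
o=ctrl.get_obs();print(o["tool_pos"],o["opening"],o["joint_pos"])
s=ctrl.snapshot("wrist");save(s,"w5.png",(100,120,356,312),3)
for l,z in [("lever_post",.068),("lever_pivot",.044),("knob_top",.089)]:
    for m in ctrl.mark_of(s,l)[:2]:
        r,c=m["at"]; print(l,round(m["confidence"],2),np.round([c,r],1),atz(s,c,r,z))
E
```

```text
[ 0.4995 -0.0998  0.3227] 0.043004525818984965 [ 10.8102   9.1292 -26.4964  -0.0199 -54.4814 -10.7589]
lever_post 0.85 [277.9 151.6] [ 0.4821 -0.1398  0.068 ]
lever_pivot 0.86 [279.5 261.5] [ 0.4766 -0.0342  0.044 ]
knob_top 0.84 [236.4 245.3] [ 0.5134 -0.0722  0.089 ]
knob_top 0.19 [276.3 154.2] [ 0.4848 -0.1411  0.089 ]
```

View pics/w5.png

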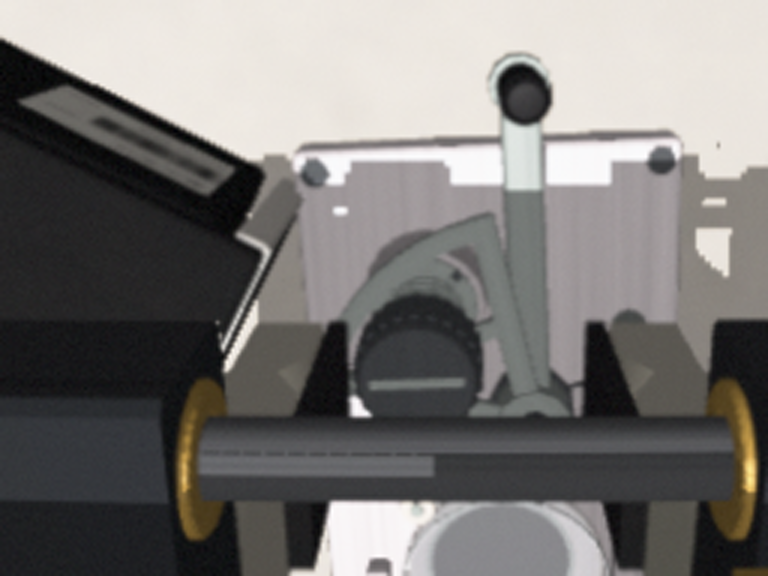

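```bash
python3 - <<'E'
from fit import *
s=ctrl.snapshot("wrist")
for u,v in [(265,175),(262,255),(222,345)]:
    print([atz(s,100+u/3,120+v/3,z)[:2] for z in (0,.068)])
for u,v in [(417,383),(419.5,380)]: print("knob",atz(s,100+u/3,120+v/3,.089))
for m in ctrl.trace(s,"knob_top")[:1]: print(m["extent"],m["confidence"])
print(proj(s,[[.511,-.0705,.089],[.494,-.0705,.089],[.528,-.0705,.089]]))
E
```

```text
[array([ 0.5667, -0.103 ]), array([ 0.5518, -0.119 ])]
[array([ 0.5694, -0.0749]), array([ 0.5539, -0.0972])]
[array([ 0.5858, -0.0414]), array([ 0.5666, -0.0712])]
knob [ 0.5121 -0.0702  0.089 ]
knob [ 0.5114 -0.0711  0.089 ]
[217.8, 212.1, 261.8, 260.5] 0.71
[[240.3904 247.3561]
 [262.9057 247.365 ]
 [217.9078 247.3012]]
```

Emit:
carry_out(moves="0.044 -0.029 -0.012 0 0 0 0; 0.044 -0.029 -0.012 0 0 0 0; 0.044 -0.029 -0.012 0.03 0 0 0; 0.044 -0.029 -0.012 0.05 0 0 0; 0.044 -0.029 -0.012 0.06 0 0 0; 0.044 -0.029 -0.012 0.07 0 0 0; 0.044 -0.029 -0.012 0.08 0 0 0; 0.044 -0.029 -0.012 0.082 0 0 0; 0.044 -0.029 -0.012 0.082 0 0 0")

```text
clock: 11.5
tool_pos: [0.5122, -0.0705, 0.2417]
orientation: [180.0, -0.0, -89.9]
force: [0.4, 0.9, -0.0]
opening: 0.0442
```

```bash
python3 - <<'E'
from fit import *
o=ctrl.get_obs();print(o["tool_pos"],o["opening"],o["force"])
s=ctrl.snapshot("scene");save(s,"s6.png",(240,150,360,250),6)
s=ctrl.snapshot("side");save(s,"d6.png",(210,110,330,210),6)
E
```

```text
[ 0.5122 -0.0705  0.2417] 0.044154926572794004 [ 0.4275  0.9075 -0.0272]
```

View pics/s6.png

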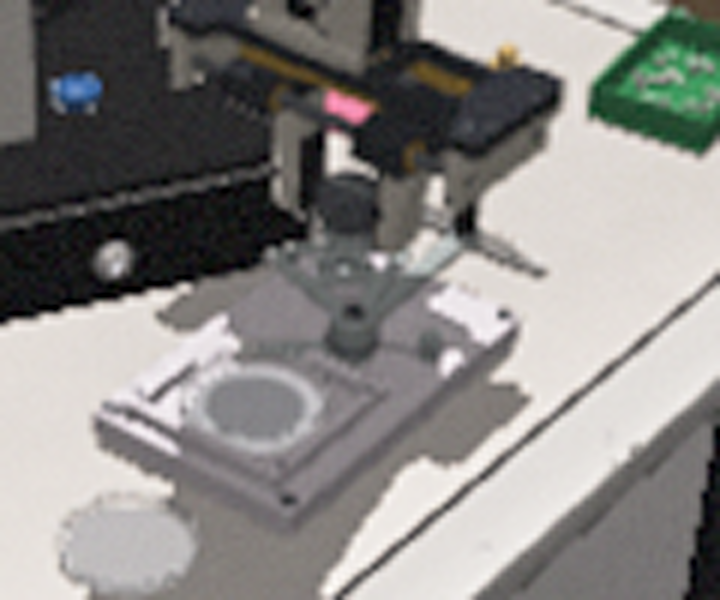

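View pics/d6.png

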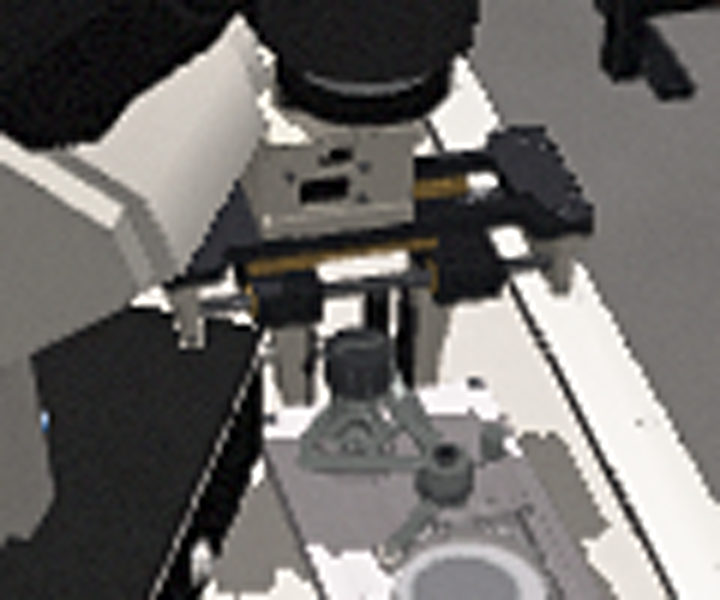

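Emit:
carry_out(moves="0.03 0 0 0 0 0 0; 0.03 0 0 0 0 0 0; 0.03 0 0 0 0 0 0; 0.03 0 0 0 0 0 0; 0.03 0 0 0 0 0 0")

```text
clock: 12.1
tool_pos: [0.5116, -0.0705, 0.2419]
orientation: [179.9, -0.0, -89.9]
force: [-4.5, 0.5, 6.2]
opening: 0.0334
```

```bash
python3 - <<'E'
from fit import *
o=ctrl.get_obs();print(o["tool_pos"],o["opening"],o["force"],o["moment"])
E
```

```text
[ 0.5116 -0.0705  0.2419] 0.03339648693292429 [-4.4876  0.4743  6.2193] [ 0.5304  1.8291 -0.0233]
```

Emit:
carry_out(moves="0.02 0 0.0007 0 0 0 0; 0.02 0 0.0007 0 0 0 -0.14; 0.02 0 0.0007 -0.0001 0 0 -0.28; 0.02 0 0.0007 -0.0002 0 0 -0.42; 0.02 0 0.0007 -0.0003 0 0 -0.5; 0.02 0 0.0007 -0.0003 0 0 -0.5")

```text
clock: 12.7
tool_pos: [0.5115, -0.0705, 0.2422]
orientation: [-180.0, -0.0, -61.2]
force: [-2.7, 0.6, 4.1]
opening: 0.0336
```

```bash
cat > look.py <<'E'
from fit import *
import sys
n=sys.argv[1]
o=ctrl.get_obs();print(o["tool_pos"],o["orientation"],o["opening"],o["force"],o["moment"])
for c,cr in (("side",(240,140,300,200)),("scene",(270,160,330,220)),("wrist",None)):
    s=ctrl.snapshot(c);np.save(f"pics/{n}_{c}.npy",s["image"]); 
    save(s,f"{n}_{c}.png",cr,8 if cr else 1.5)
    if c!="wrist": print(c,[(np.round(m["at"],1),round(m["confidence"],2)) for m in ctrl.mark_of(s,"knob_top")[:2]])
E
python3 look.py g1
```

```text
[ 0.5115 -0.0705  0.2422] [-179.9805   -0.0123  -61.2248] 0.0336236370791686 [-2.6874  0.5841  4.1454] [0.0586 0.9539 0.0348]
side [(array([166. , 268.6]), 0.61)]
scene [(array([180. , 298.9]), 0.64)]
```

View pics/g1_wrist.png

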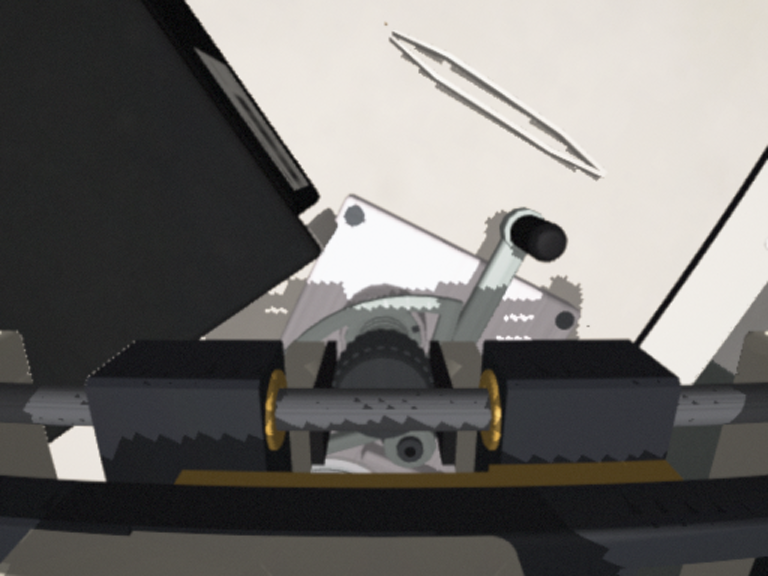

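View pics/g1_side.png

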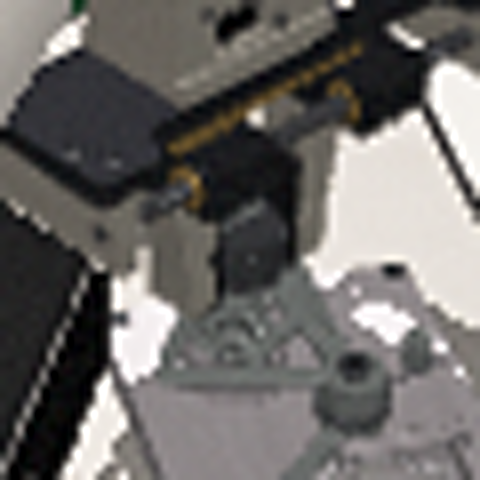

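The knob is gripped (opening 33.6 mm) and turns with the fingers; it shows between them at about (385,365). Now I release it to see whether it drops.

Emit:
carry_out(moves="0.042 0 0 0 0 0 0; 0.042 0 0 0 0 0 0; 0.042 0 0 0 0 0 0")

```text
clock: 13.25
tool_pos: [0.5116, -0.0704, 0.2418]
orientation: [-180.0, -0.0, -61.3]
force: [-0.2, -0.1, 0.1]
opening: 0.0418
```

```bash
python3 look.py g2; python3 - <<'E'
import cv2,numpy as np
a=np.load("pics/g1_wrist.npy")[200:330,170:350,::-1];b=np.load("pics/g2_wrist.npy")[200:330,170:350,::-1]
cv2.imwrite("pics/cmp12.png",cv2.resize(np.hstack([a,b]),None,fx=2.2,fy=2.2,interpolation=2))
E
```

```text
[ 0.5116 -0.0704  0.2418] [-179.9861   -0.001   -61.3182] 0.041785510870626624 [-0.1526 -0.1262  0.135 ] [0.0031 0.1673 0.0089]
side [(array([165.1, 269.7]), 0.42)]
scene [(array([178.1, 301.2]), 0.47)]
```

View pics/cmp12.png

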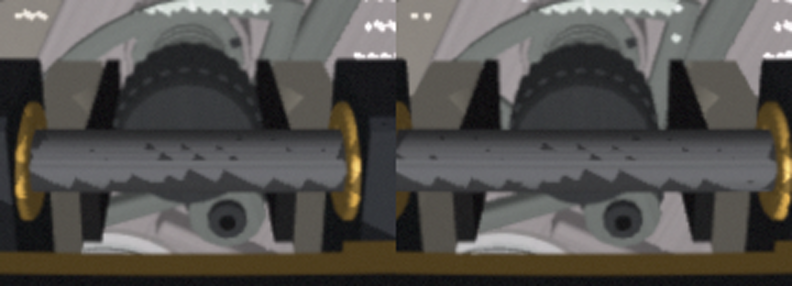

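No drop yet: the knob's rim is in the same place in both crops. I'll go on another 0.5 rad.

Emit:
carry_out(moves="0.02 0 0 0 0 0 0; 0.02 0 0 0 0 0 0; 0.02 0 0 0 0 0 0; 0.02 0 0 0 0 0 -0.14; 0.02 0 0 -0.0002 0 0 -0.28; 0.02 0 0 -0.0003 0 0 -0.42; 0.02 0 0 -0.0004 0 0 -0.5; 0.02 0 0 -0.0004 0 0 -0.5; 0.042 0 0 -0.0004 0 0 -0.5; 0.042 0 0 -0.0004 0 0 -0.5; 0.042 0 0 -0.0004 0 0 -0.5")

```text
clock: 14.6
tool_pos: [0.5114, -0.0705, 0.2424]
orientation: [180.0, 0.0, -32.7]
force: [0.3, 0.6, 0.0]
opening: 0.0419
```

```bash
python3 look.py g3; cat > cmp.py <<'E'
import cv2,numpy as np,sys
ims=[np.load(f"pics/{n}_wrist.npy")[200:330,170:350,::-1] for n in sys.argv[1:]]
cv2.imwrite("pics/cmp_%s.png"%"_".join(sys.argv[1:]),cv2.resize(np.hstack(ims),None,fx=2.2,fy=2.2,interpolation=2))
E
python3 cmp.py g2 g3
```

```text
[ 0.5114 -0.0705  0.2424] [179.9943   0.0039 -32.7149] 0.04188796038705959 [0.2522 0.5891 0.0357] [-0.0109  0.156   0.0298]
side [(array([273.1, 302.2]), 0.67), (array([168.4, 268.6]), 0.54)]
scene [(array([179.9, 298.8]), 0.5)]
```

View pics/cmp_g2_g3.png

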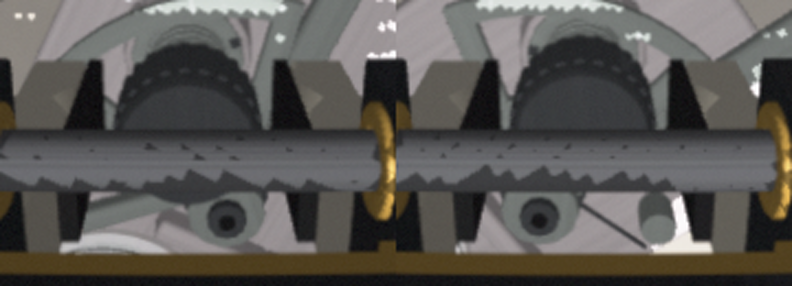

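```bash
cat > rim.py <<'E'
from fit import *
import sys
s=ctrl.snapshot("wrist");o=ctrl.get_obs()
Rt=Ro.from_euler("xyz",o["orientation"],degrees=True).as_matrix()
ax=np.array([.5115,-.0705,0])
for z in (.0905,.089,.085,.080):
    p=ax+Rt[:,0]*.017+[0,0,z]; q=ax+Rt[:,0]*.017+[0,0,z-.024]
    print(z,"toprim",proj(s,p)[0],"botrim",proj(s,q)[0], "crop rows",(proj(s,[p,q])[:,1]-200)*2.2)
E
python3 rim.py
```

```text
0.0905 toprim [254.5658 234.608 ] botrim [254.622  216.4622] crop rows [76.1376 36.2168]
0.089 toprim [254.5698 233.3056] botrim [254.625 215.493] crop rows [73.2722 34.0847]
0.085 toprim [254.5802 229.955 ] botrim [254.6327 212.9881] crop rows [65.9009 28.5738]
0.08 toprim [254.5924 226.0013] botrim [254.642  210.0102] crop rows [57.2029 22.0225]
```

```bash
python3 - <<'E'
import numpy as np
for n in ("g1","g2","g3"):
    im=np.load(f"pics/{n}_wrist.npy").astype(int).sum(2)
    print(n,im[205:245,252:262].mean(1).round().astype(int))
E
```

```text
g1 [414 369 363 362 355 338 294 301 301 287 313 300 279 265 198 129 112 110
 108 110 111 106 108 107 111 119 137 134 117 116 117 122 127 137 167 178
 176 176 178 178]
g2 [444 387 364 362 356 347 299 295 305 284 302 305 282 271 215 143 111 108
 108 109 107 108 109 107 109 111 132 137 123 114 115 122 125 132 159 175
 176 179 179 178]
g3 [402 373 367 358 348 345 313 317 316 296 265 193 132 116 113 114 114 116
 113 116 116 122 140 144 127 119 125 130 138 153 175 182 184 185 182 184
 184 183 183 183]
```

The knob's rims moved up 4.5 and 3.2 px, and a 5 mm drop predicts 4.2 and 3.1 px. So the screw has dropped off the thread somewhere between 0.5 and 1.0 rad back. Now I turn it forward in three strokes of 2.1 rad, following it down.

Emit:
carry_out(moves="0.042 0 0 0.004 0 0 0; 0.02 0 0 0.004 0 0 0; 0.02 0 0 0.004 0 0 0; 0.02 0 0 0.004 0 0 0; 0.02 0 0 0.0041 0 0 0.14; 0.02 0 0 0.0042 0 0 0.28; 0.02 0 0 0.0043 0 0 0.42; 0.02 0 0 0.0044 0 0 0.56; 0.02 0 0 0.0046 0 0 0.7; 0.02 0 0 0.0047 0 0 0.84; 0.02 0 0 0.0048 0 0 0.98; 0.02 0 0 0.0049 0 0 1.12; 0.02 0 0 0.005 0 0 1.26; 0.02 0 0 0.0051 0 0 1.4; 0.02 0 0 0.0052 0 0 1.54; 0.02 0 0 0.0053 0 0 1.68; 0.02 0 0 0.0055 0 0 1.82; 0.02 0 0 0.0056 0 0 1.96; 0.02 0 0 0.0057 0 0 2.1; 0.02 0 0 0.0057 0 0 2.1")

```text
clock: 16.9
tool_pos: [0.5114, -0.0703, 0.2366]
orientation: [180.0, 0.0, -153.1]
force: [0.3, 3.8, -0.5]
opening: 0.0335
```

```bash
python3 look.py g4; python3 rim.py; python3 cmp.py g3 g4
```

```text
[ 0.5114 -0.0703  0.2366] [ 179.9817    0.0117 -153.0936] 0.03352141367904539 [ 0.3314  3.7937 -0.5433] [1.2255 0.0884 0.0518]
side [(array([166. , 268.1]), 0.41)]
scene [(array([241.3, 261.7]), 0.23)]
0.0905 toprim [255.7344 238.0972] botrim [255.6173 218.7819] crop rows [83.8137 41.3202]
0.089 toprim [255.726  236.7036] botrim [255.6111 217.7564] crop rows [80.7479 39.0641]
0.085 toprim [255.7043 233.1237] botrim [255.595  215.1086] crop rows [72.872 33.239]
0.08 toprim [255.6788 228.9089] botrim [255.5759 211.9663] crop rows [63.5995 26.3259]
```

View pics/cmp_g3_g4.png

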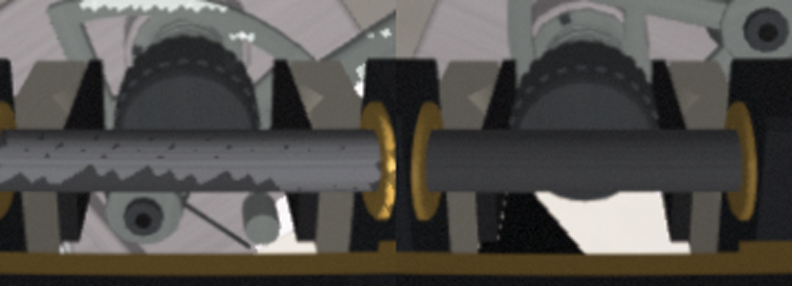

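Emit:
carry_out(moves="0.042 0 0 0 0 0 0; 0.042 0 0 0 0 0 0; 0.042 0 0 0 0 0 0; 0.042 0 0 0 0 0 -0.14; 0.042 0 0 0 0 0 -0.28; 0.042 0 0 0 0 0 -0.42; 0.042 0 0 0 0 0 -0.56; 0.042 0 0 0 0 0 -0.7; 0.042 0 0 0 0 0 -0.84; 0.042 0 0 0 0 0 -0.98; 0.042 0 0 0 0 0 -1.12; 0.042 0 0 0 0 0 -1.26; 0.042 0 0 0 0 0 -1.4; 0.042 0 0 0 0 0 -1.54; 0.042 0 0 0 0 0 -1.68; 0.042 0 0 0 0 0 -1.82; 0.042 0 0 0 0 0 -1.96; 0.042 0 0 0 0 0 -2.1; 0.042 0 0 0 0 0 -2.1")

```text
clock: 19.1
tool_pos: [0.5114, -0.0707, 0.2367]
orientation: [180.0, -0.0, -32.5]
force: [0.4, -0.1, -0.1]
opening: 0.0422
```

```bash
python3 look.py g5; python3 rim.py; cat > prof.py <<'E'
import numpy as np,sys
for n in sys.argv[1:]:
    im=np.load(f"pics/{n}_wrist.npy").astype(int).sum(2)
    print(n,im[205:245,250:262].mean(1).round().astype(int))
E
python3 prof.py g4 g5
```

```text
[ 0.5114 -0.0707  0.2367] [179.9892  -0.0078 -32.5178] 0.04218370410719085 [ 0.4002 -0.102  -0.1368] [-0.0535  0.1742  0.0227]
side []
scene [(array([181.5, 297.2]), 0.43)]
0.0905 toprim [254.453  239.8848] botrim [254.5255 220.3763] crop rows [87.7466 44.8279]
0.089 toprim [254.4582 238.4778] botrim [254.5294 219.3401] crop rows [84.6512 42.5482]
0.085 toprim [254.4717 234.863 ] botrim [254.5394 216.6645] crop rows [76.6987 36.662 ]
0.08 toprim [254.4875 230.6065] botrim [254.5512 213.4888] crop rows [67.3344 29.6755]
g4 [341 355 354 354 348 342 330 330 300 312 319 294 274 212 140 110 109 112
 108 109 108 109 110 108 119 134 131 118 115 121 124 132 142 166 175 177
 178 176 176 176]
g5 [483 396 372 369 368 366 361 345 343 311 306 328 299 236 167 123 113 115
 113 114 116 115 113 114 117 134 147 136 121 123 126 133 142 163 179 184
 181 181 178 180]
```

Emit:
carry_out(moves="0.02 0 0 0 0 0 0; 0.02 0 0 0 0 0 0; 0.02 0 0 0 0 0 0; 0.02 0 0 0.0001 0 0 0.14; 0.02 0 0 0.0002 0 0 0.28; 0.02 0 0 0.0003 0 0 0.42; 0.02 0 0 0.0004 0 0 0.56; 0.02 0 0 0.0006 0 0 0.7; 0.02 0 0 0.0007 0 0 0.84; 0.02 0 0 0.0008 0 0 0.98; 0.02 0 0 0.0009 0 0 1.12; 0.02 0 0 0.001 0 0 1.26; 0.02 0 0 0.0011 0 0 1.4; 0.02 0 0 0.0012 0 0 1.54; 0.02 0 0 0.0013 0 0 1.68; 0.02 0 0 0.0015 0 0 1.82; 0.02 0 0 0.0016 0 0 1.96; 0.02 0 0 0.0017 0 0 2.1; 0.02 0 0 0.0017 0 0 2.1")

```text
clock: 21.3
tool_pos: [0.5113, -0.0703, 0.2349]
orientation: [180.0, -0.0, -153.1]
force: [-1.2, 1.4, 1.1]
opening: 0.0334
```

Emit:
carry_out(moves="0.042 0 0 0 0 0 0; 0.042 0 0 0 0 0 0; 0.042 0 0 0 0 0 0; 0.042 0 0 0 0 0 -0.14; 0.042 0 0 0 0 0 -0.28; 0.042 0 0 0 0 0 -0.42; 0.042 0 0 0 0 0 -0.56; 0.042 0 0 0 0 0 -0.7; 0.042 0 0 0 0 0 -0.84; 0.042 0 0 0 0 0 -0.98; 0.042 0 0 0 0 0 -1.12; 0.042 0 0 0 0 0 -1.26; 0.042 0 0 0 0 0 -1.4; 0.042 0 0 0 0 0 -1.54; 0.042 0 0 0 0 0 -1.68; 0.042 0 0 0 0 0 -1.82; 0.042 0 0 0 0 0 -1.96; 0.042 0 0 0 0 0 -2.1; 0.042 0 0 0 0 0 -2.1")

```text
clock: 23.2
tool_pos: [0.5115, -0.0706, 0.235]
orientation: [180.0, -0.0, -32.5]
force: [-0.6, 0.2, -0.7]
opening: 0.042
```

```bash
python3 look.py g6; python3 rim.py;python3 prof.py g6
```

```text
[ 0.5115 -0.0706  0.235 ] [179.9958  -0.006  -32.4625] 0.04201540949895465 [-0.5657  0.1762 -0.7357] [-0.0535  0.1199  0.0111]
side []
scene [(array([266.4, 182.7]), 0.37)]
0.0905 toprim [254.532  241.4979] botrim [254.5947 221.5525] crop rows [91.2955 47.4156]
0.089 toprim [254.5365 240.0572] botrim [254.5981 220.495 ] crop rows [88.1259 45.089 ]
0.085 toprim [254.5481 236.3574] botrim [254.6067 217.7652] crop rows [79.9862 39.0834]
0.08 toprim [254.5618 232.0036] botrim [254.6169 214.5268] crop rows [70.408  31.9589]
g6 [581 477 394 370 369 368 368 360 346 347 307 306 326 262 171 122 116 116
 114 115 114 116 116 115 116 134 146 127 117 122 129 132 141 163 179 182
 182 182 183 182]
```

Each stroke lowers the knob by about 1.7 mm, as it should. One stroke is left, and I keep the grip at its end.

Emit:
carry_out(moves="0.02 0 0 0 0 0 0; 0.02 0 0 0 0 0 0; 0.02 0 0 0 0 0 0; 0.02 0 0 0.0001 0 0 0.14; 0.02 0 0 0.0002 0 0 0.28; 0.02 0 0 0.0003 0 0 0.42; 0.02 0 0 0.0004 0 0 0.56; 0.02 0 0 0.0006 0 0 0.7; 0.02 0 0 0.0007 0 0 0.84; 0.02 0 0 0.0008 0 0 0.98; 0.02 0 0 0.0009 0 0 1.12; 0.02 0 0 0.001 0 0 1.26; 0.02 0 0 0.0011 0 0 1.4; 0.02 0 0 0.0012 0 0 1.54; 0.02 0 0 0.0013 0 0 1.68; 0.02 0 0 0.0015 0 0 1.82; 0.02 0 0 0.0016 0 0 1.96; 0.02 0 0 0.0017 0 0 2.1; 0.02 0 0 0.0017 0 0 2.1; 0.02 0 0 0.0017 0 0 2.1")

```text
clock: 25.5
tool_pos: [0.5113, -0.0704, 0.2332]
orientation: [180.0, -0.0, -152.7]
force: [-1.7, 3.9, 1.5]
opening: 0.0333
```

```bash
python3 look.py g7; python3 rim.py;python3 prof.py g7; python3 - <<'E'
from fit import *
s=ctrl.snapshot("scene");save(s,"s7.png",(240,150,360,250),6)
s=ctrl.snapshot("side");save(s,"d7.png",(210,130,330,230),6)
s=ctrl.snapshot("wrist")
print([(m["confidence"],atz(s,m["at"][1],m["at"][0],.068)) for m in ctrl.mark_of(s,"lever_post")])
E
```

```text
[ 0.5113 -0.0704  0.2332] [ 179.9848   -0.008  -152.742 ] 0.03334399353987363 [-1.7433  3.8923  1.4925] [ 1.1084  0.5329 -0.0013]
side [(array([168.2, 270.1]), 0.6)]
scene [(array([215.4, 292.7]), 0.4)]
0.0905 toprim [255.838  241.6645] botrim [255.7046 221.4515] crop rows [91.6619 47.1933]
0.089 toprim [255.8283 240.2018] botrim [255.6976 220.382 ] crop rows [88.444  44.8404]
0.085 toprim [255.8036 236.4474] botrim [255.6793 217.6223] crop rows [80.1843 38.769 ]
0.08 toprim [255.7745 232.0329] botrim [255.6577 214.3503] crop rows [70.4724 31.5707]
g7 [422 352 341 353 356 353 349 344 334 330 298 305 298 228 147 114 110 107
 110 108 108 109 110 109 117 130 130 117 111 115 122 129 139 162 173 174
 173 175 174 177]
[(0.81, array([ 0.4834, -0.1376,  0.068 ])), (0.64, array([ 0.4729, -0.0452,  0.068 ]))]
```

View pics/s7.png

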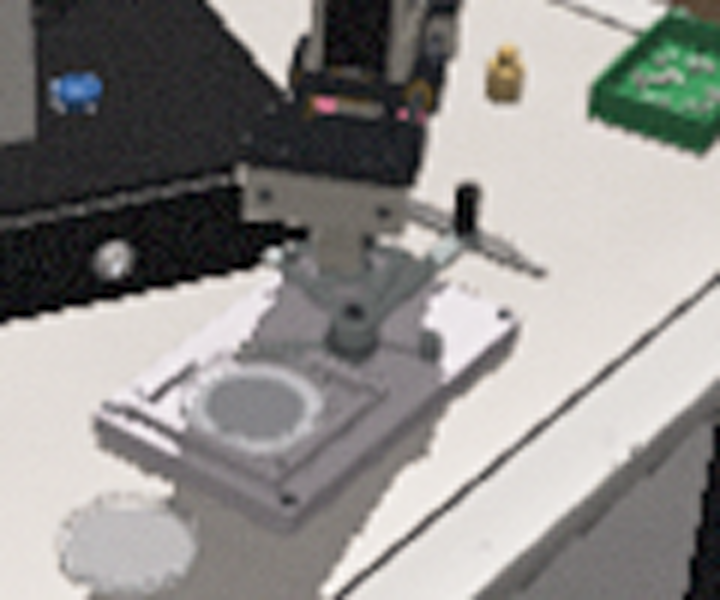

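View pics/d7.png

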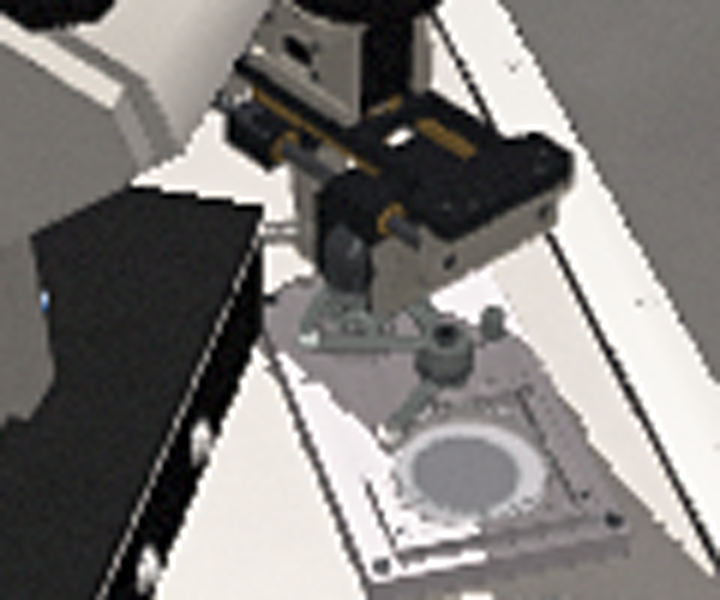

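View pics/g7_wrist.png

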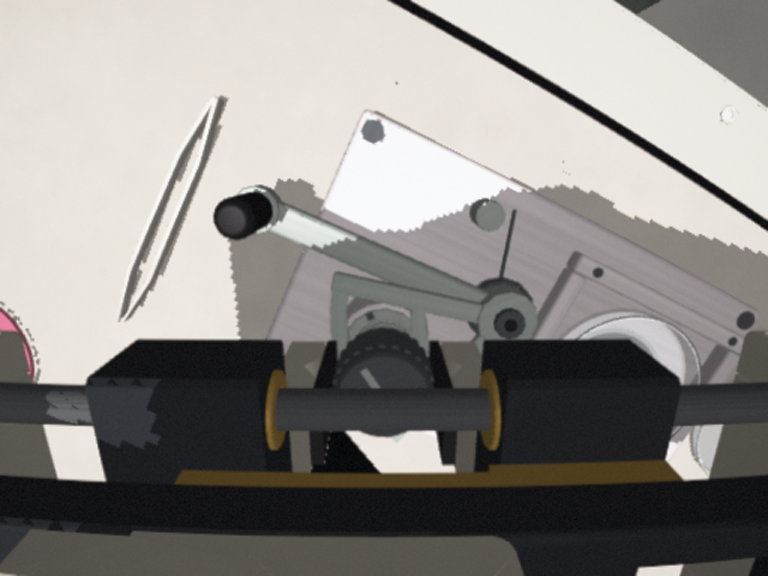

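All the checks agree. The slot angle fits a net turn of about -5.3 rad, the knob's height gives a lift of about -10 mm, and the post is still at the 0.15 rad position. Handing in.

```bash
python3 -c "
from plant import ctrl
print(ctrl.get_obs()['qvel']); print(ctrl.close_job())"
```

```text
[-0.02663904 -0.10495605  0.02146965  0.01224905  0.17412063 -0.08375374]
the job is handed in; nothing more can be done
None
```

The job is handed in at about 26 s of the 72 s allowed, with the fingers still gripping the started screw; no verdict is reported.

**Lever:** I caged the post loosely, pulled it until the force rose to 7.6 N at the stop, then eased it back at about 0.3 rad/s. The dish lies flat in the pocket. The post measured (0.4835, -0.137) both after easing back and in the last check, which is about 0.15 rad.

**Screw, backward:** I turned it back in two 0.5 rad steps, releasing after each. After the second, the knob's rim shifted by 4.5 px in the wrist picture; a 5 mm drop predicts 4.2 px.

**Screw, forward:** I turned it forward 6.3 rad in three strokes, following it down. The finger opening at the end was 33.3 mm, with the fingers closed on the knob.

**Last checks:**
- From the rim position, the lift comes out at about -10 mm.
- The slot angle is within about 8° of the expected turn.
- I saw no other object moved, but I did not measure their positions again at the end.
- The networks' knob marks in the scene and side views were unreliable while the gripper hid the knob, so I used the wrist picture instead.

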